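Unlock the stowage cage and hold its gate wide

TASK

I need to reach into the little stowage cage with both hands, so please open its gate for me: slide the transport lock knob fully to its end stop on the hinge side, squeeze the two tabs of the outer catch (at the gate's free end) fully together, then those of the inner catch (nearer the hinge). Then swing the gate out by its post past the detent and hold it wide, at least 70 degrees open: it springs back, so the program finishes with the gripper still holding it there. Leave the motor in the cage and the things standing beside it where they are.

Things in the scene. Friction and masses are not known exactly. Their poses are not given: they have to be found in the camera images.
- cage: Wire cage fixed to the desk, 170 (x) x 260 (y) x 140 mm high to its front beam's top; nothing on it is above 176 mm. Origin: centre of its underside; x points from the gate (-x face) to the rear, y to the hinge side (left), z up; offsets below are in this frame. Place and yaw vary. A big tub stands at world y below -0.25, x beyond 0.5: turn to the cage with the arm drawn in.
- lock_grip (a point): Middle of the black round knob (22 mm diameter, top at z = 160 mm, this point at z = 150 mm) of the transport lock, which stands on a track in the cage's top, 63 mm behind the catches. The track's slide plate is at z = 124 mm. Slides along the cage's y.
- lock (a joint): Transport lock slide, m. 0 locked, 0.045 at its end stop (knob moved along the cage's +y, towards the hinge side). Starts at 0 to 0.006. Friction about 2 N; stays where it is left. Its nose stands before the gate until about 0.014.
- catch_outer_tab (a point): Outer face of the moving black tab of the outer catch (at the gate's free end), z = 164 mm. The tab is an upright plate 6 mm thick (y), 20 mm wide (x), from z = 140 to 174 mm; it faces -y and is pushed to +y.
- catch_outer_fixed (a point): Outer face of the fixed steel tab of the outer catch (same plate), 44 mm from the moving tab's outer face in +y (along the cage's y). It faces +y. Squeezing brings the outer faces from 44 to 30 mm apart.
- catch_outer (a joint): Outer catch, m. 0 locked, 0.014 its moving tab fully drawn towards the fixed one (its stop); starts at 0 to 0.002. Friction about 4 N; it stays where it is left. The gate is clear of its bolt above about 0.010.
- catch_inner_tab (a point): Outer face of the moving black tab of the inner catch (nearer the hinge); same shape and directions as the outer catch, 130 mm from it in +y.
- catch_inner_fixed (a point): Outer face of the fixed steel tab of the inner catch, 44 mm in +y from its moving tab.
- catch_inner (a joint): Inner catch, m. Same values and behaviour as the outer catch.
- gate_post (a point): Point on the axis of the gate's upright steel pull post (round, 16 mm diameter, top at z = 176 mm, this point at z = 162 mm). Carried by the gate, 40 mm before its plane and 140 mm along it from the hinge; the gate itself and its lugs stay below z = 128 mm.
- gate_hinge (a point): Point on the gate's vertical hinge axis, on the cage's left front corner (z = 112 mm).
- gate (a joint): Gate hinge, rad. 0 closed, 1.5 its stop; grows as the free end swings out to -x (clockwise from above). A spring drives it shut (0.05 Nm closed, 0.25 Nm at 1.35); a sprung detent resists from about 0.45 and is passed at 1.0 (peak 0.6 Nm in all, 4 N at the post, near 0.5). Let go beyond it, the gate springs back to rest at about 1.03, which is not wide.
- motor: Black spare motor, a can 70 mm across and 58 mm high, standing loose on the cage floor. Origin: centre of its underside. Leave alone.
- threadlock: Small red bottle with a white tip, 26 mm diameter, 85 mm high, standing right of the cage. Origin: centre of its underside. Leave alone.
- masking_tape: Roll of masking tape, 87 mm across, 24 mm high, lying left of the cage. Origin: centre of its underside. Leave alone.

How it is judged:
By the outcome, as a careful person would: the job done as asked, in the order asked, and still so for the second after the job is handed in, while the arm keeps its last pose, push and grip.
It also fails if it takes over 72 s, if anything falls off the work surface, if the arm or the gripper's body presses on something with over 40 N, if the wrist force passes 120 N, or if a joint passes its speed limit or range.

ROBOT

A 7-joint arm with a two-finger parallel gripper is mounted at the origin on a cart in front of the work surface, level with it; the furniture and walls round the work are solid. World frame = base frame: x ahead of the robot, y to its left, z up, the work surface at z = 0. Lengths are in m, angles in rad, forces in N, time in s.
With the tool pointing down it reaches from about 0.425 to 0.925 m from the base axis. Payload 6.8 kg.
Tool frame: the origin (TCP) lies on the centre line of the jaws, within the pads' length; the fingertips stand bot.tip_reach ahead of it and the grasp point (between the pads) lies 3 mm ahead of it (bot.tip_reach is the distance from the TCP to the fingertips, in m); z points along the fingers, y is the line along which they close (so a half turn about z gives the same grasp; the last joint's range is limited). The gripper opens to 85 mm and grips with 20 to 120 N. Pads are 22 mm wide; open, the fingers measure 114 mm over their backs; the gripper's body (76 mm by 85 mm) begins 54 mm behind the grasp point. The pads swing forward as they close: fully open they stand 13 mm farther back than shut.
Start: joints at [1.177, 0.477, 0.022, 1.555, -0.011, 1.109, -0.083], TCP at [0.19, -0.648, 0.253] pointing down, gripper open.
Joint ranges: [-2.96, 2.96], [-0.34, 2.1], [-1.41, 1.46], [0.24, 2.44], [-1.37, 4.51], [0.17, 1.92], [-2.96, 2.96]. Speed limits (rad/s): [2.39, 2.39, 3.14, 3.14, 3.14, 3.14, 3.14].

INTERFACE

Orientations are given as a unit quaternion [w, x, y, z].
In Python, from station import bot gives the robot as it stands.
- The arm moves only by the tool jog_arm, never from a script. Its argument "deltas" is a list of rows, each a list of 7 numbers: the shift along the world's x, y, z in m, then the turn, a rotation vector about the world's x, y, z in rad, then the opening, from 0 (shut) to 1 (fully open). In form: [[x, y, z, rx, ry, rz, grip], ...]. A call has 1 to 10 rows; each row shifts and turns the commanded pose from where the row before left it; what a row does not reach is not made up. A row lasts 1/10 s, in which the tool goes at most 50 mm and 8.59 degrees, less where a joint would pass 70% of its speed; a pose out of reach is approached as far as the arm can. A call with a gripper value outside its range is refused whole. The fingers move at their own pace and stop on an object; "newtons" is the grip in N (left out, the last holds). Time passes only in rows, so rows that do not move let the fingers close. It gives the time, the measured TCP pose, the force, the opening and the grip force at its end, in the units of the state.
- bot.get_obs(): the state, without advancing time (a new reading comes with each control period).
- bot.read_camera(name): name is "scene" or "top" or "wrist"; returns a dict with "img" (384x512x3 uint8, red, green, blue), "K" (3x3 intrinsics, pixels), "dist_coeffs" ([k1, k2, p1, p2, k3] as OpenCV has them; the pictures are not rectified), "eye" and "attitude" of the camera in the world. Camera axes: x right, y down, z forward; pixel columns grow to the right and rows downward; lengths in m; the calibration is good to about 2 mm. A picture is of the moment at which its call begins. There is no depth.
- bot.hand_in(): hands the job in; it is judged then, once.
The state is a dict: "t": time; "q": joint angles; "joint_vel": joint speeds; "joint_torque": joint torques, N m; "eef_pos": TCP position; "tool_rot": TCP orientation; "contact_force": force on the tool from outside, world axes, zero at the start; "torque": the same for the moment, N m; "gripper_width": opening from 0.0 (shut) to 1.0 (fully open); "grasp_force": force on a finger pad.
Only numpy, scipy, OpenCV 4.12 (cv2) and the standard library are available. Lean on these libraries where they do the work, as an engineer would, in place of code of your own. Each camera call takes 0.05 s, during which the arm holds its last target. There are 200 camera calls.

## Working session

There is one attempt and no reset: what is moved stays moved. The work goes in short steps, Python scripts to look and compute and a tool call to move; the robot and the scene stay as the last step left them, time stands still between calls to the robot, and variables do not carry over. Pictures are saved under pics/ and viewed, at most 10 in all, crops included, and the job is handed in when it is done.

Besides the shell and the picture viewer there is one more tool, called after ">>>" by a JSON object that holds its "api" and its "payload". jog_arm: Moves the arm, as the interface text tells. Its arguments: {"type":"object","properties":{"deltas":{"type":"array"},"newtons":{"type":"number"}},"required":["deltas"]}

```bash
mkdir -p pics; ls; python3 - <<'E'
from station import bot
import cv2,numpy as np
o=bot.get_obs();print({k:np.round(v,3).tolist() for k,v in o.items()},bot.tip_reach)
for n in("scene","top"):
    c=bot.read_camera(n);cv2.imwrite(f"pics/{n}0.png",c["img"][:,:,::-1]);print(n,c["K"],c["dist_coeffs"],c["eye"],c["attitude"])
E
```

```text
pics
{'t': 0.0, 'q': [1.177, 0.478, 0.022, 1.556, -0.011, 1.109, -0.083], 'joint_vel': [-0.0, 0.0, 0.001, -0.001, 0.0, 0.001, 0.0], 'joint_torque': [-0.001, -59.645, 1.607, -28.119, 0.012, 0.009, -0.0], 'eef_pos': [0.19, -0.647, 0.252], 'tool_rot': [-0.001, 0.99, 0.142, -0.0], 'contact_force': [0.106, -0.226, 0.519], 'torque': [-0.034, 0.007, -0.016], 'grasp_force': 0.0, 'gripper_width': 0.997} 0.022
scene [[492.40177379   0.         253.16056837]
 [  0.         492.40177379 190.54047756]
 [  0.           0.           1.        ]] [-0.11175984  0.          0.          0.          0.        ] [-0.0989943   0.38418279  0.79817567] [ 0.24721473 -0.52075709  0.74480039 -0.33610906]
top [[420.22803989   0.         257.87314263]
 [  0.         420.22803989 194.72612181]
 [  0.           0.           1.        ]] [-0.03811216  0.          0.          0.          0.        ] [0.43256899 0.11505987 1.16144901] [ 0.0746975  -0.66804062  0.73618521 -0.0785707 ]
```

View pics/scene0.png

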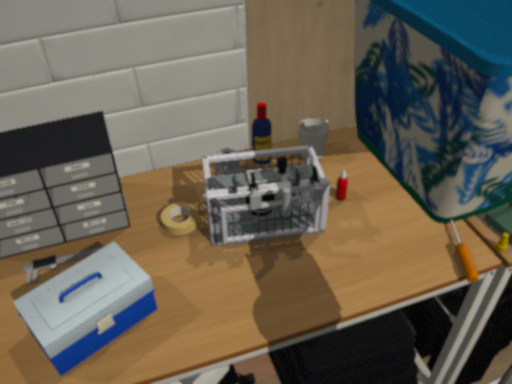

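View pics/top0.png

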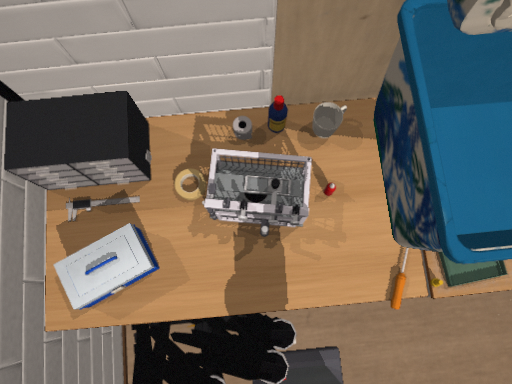

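The cage is at about (258,187) in the top view and (265,195) in the scene view. The gate side faces the robot, and the post is at about (265,230) in the top view. I'll zoom in.

```bash
python3 - <<'E'
import cv2
a=cv2.imread("pics/top0.png")[145:240,195:325];cv2.imwrite("pics/topc.png",cv2.resize(a,None,fx=6,fy=6,interpolation=cv2.INTER_CUBIC))
E
```

```text
(no output)
```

View pics/topc.png

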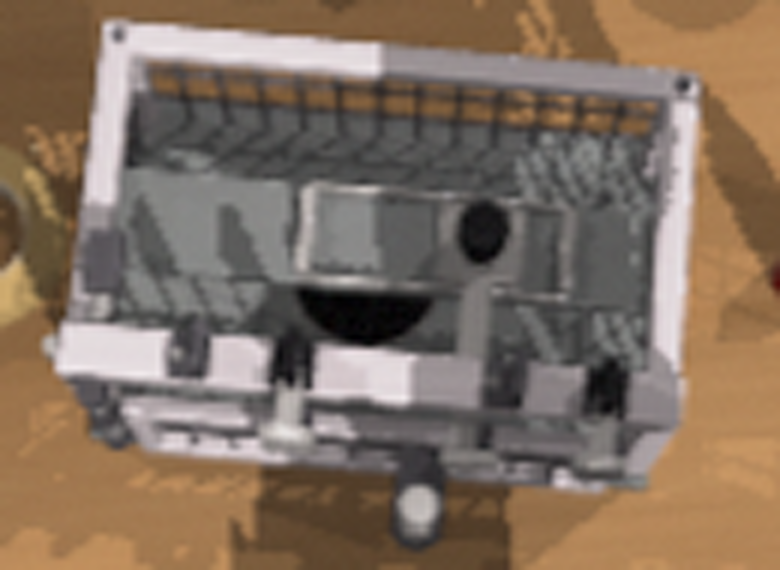

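```bash
cat > h.py <<'E'
import cv2,numpy as np
from scipy.spatial.transform import Rotation as R
def ray(c,p):
    u=cv2.undistortPoints(np.array([[p]],float),np.array(c["K"]),np.array(c["dist_coeffs"]))[0,0]
    w,x,y,z=c["attitude"]
    return np.array(c["eye"]),R.from_quat([x,y,z,w]).apply([u[0],u[1],1])
def onz(c,p,z):
    e,d=ray(c,p);return e+d*(z-e[2])/d[2]
def proj(c,P):
    w,x,y,z=c["attitude"];r=R.from_quat([x,y,z,w]).as_matrix().T
    return cv2.projectPoints(np.array(P,float).reshape(-1,3),cv2.Rodrigues(r)[0],-r@np.array(c["eye"]),np.array(c["K"]),np.array(c["dist_coeffs"]))[0][:,0]
E
python3 - <<'E'
from station import bot
from h import *
c=bot.read_camera("top")
P={}
for n,x,y,z in [("knob",485,232,.16),("in",293,357,.174),("inF",188,345,.174),("out",607,383,.174),("outF",508,376,.174),("post",418,503,.176),("rl",118,33,.14),("rr",683,83,.14)]:
    P[n]=onz(c,(195+(x-2.5)/6,145+(y-2.5)/6),z);print(n,P[n].round(4))
for a,b in [("out","in"),("outF","inF"),("rr","rl")]:
    d=P[b]-P[a];print(np.linalg.norm(d),np.arctan2(-d[0],d[1]))
E
```

```text
knob [0.6775 0.0531 0.16  ]
in [0.6305 0.1357 0.174 ]
inF [0.6394 0.177  0.174 ]
out [0.6078 0.0122 0.174 ]
outF [0.6144 0.0511 0.174 ]
post [0.567  0.0919 0.176 ]
rl [0.7844 0.198  0.14  ]
rr [ 0.7389 -0.0383  0.14  ]
0.12556678316884456 -0.1815867117722982
0.12838190415080994 -0.1957246806467537
0.24070353077829112 -0.19039357206971985
```

>>> {"api": "jog_arm", "payload": {"deltas": [[0.002,0.04,0.01,0,0,0,1],[0.002,0.04,0.01,0,0,0,1],[0.002,0.04,0.01,0,0,0,1],[0.002,0.04,0.01,0,0,0,1],[0.002,0.04,0.01,0,0,0,1],[0.026,0.03,0,0,0,-0.047,1],[0.026,0.03,0,0,0,-0.047,1],[0.026,0.03,0,0,0,-0.047,1],[0.026,0.03,0,0,0,-0.047,1],[0.026,0.03,0,0,0,-0.047,1]]}}

```text
t: 1.15
eef_pos: [0.3309, -0.2962, 0.3033]
tool_rot: [0.0, 1.0, 0.024, 0.0]
contact_force: [0.2, 0.0, -0.6]
gripper_width: 0.999
grasp_force: 0.0
```

>>> {"api": "jog_arm", "payload": {"deltas": [[0.018,0.04,0,0,0,-0.047,1],[0.018,0.04,0,0,0,-0.047,1],[0.018,0.04,0,0,0,-0.047,1],[0.018,0.04,0,0,0,-0.047,1],[0.018,0.04,0,0,0,-0.05,1],[0.018,0.04,0,0,0,0,1],[0.02,0.03,0.01,0,0,0,1],[0.02,0.03,0.01,0,0,0,1],[0.02,0.03,0.01,0,0,0,1],[0.02,0.03,0.01,0,0,0,1]]}}

```text
t: 2.15
eef_pos: [0.5188, 0.0635, 0.3436]
tool_rot: [0.0, 0.996, -0.094, -0.0]
contact_force: [0.9, -0.3, 0.7]
gripper_width: 0.998
grasp_force: 0.0
```

```bash
python3 - <<'E'
from station import bot
from h import *
c=bot.read_camera("wrist");print(c["eye"],R.from_quat(np.roll(c["attitude"],-1)).apply([[0,0,1],[0,-1,0]]).round(2))
cv2.imwrite("pics/w1.png",cv2.resize(c["img"][:,:,::-1],None,fx=1.5,fy=1.5))
E
```

```text
[0.6004415  0.04811484 0.46528439] [[-0.32  0.06 -0.95]
 [ 0.93 -0.18 -0.32]]
```

View pics/w1.png

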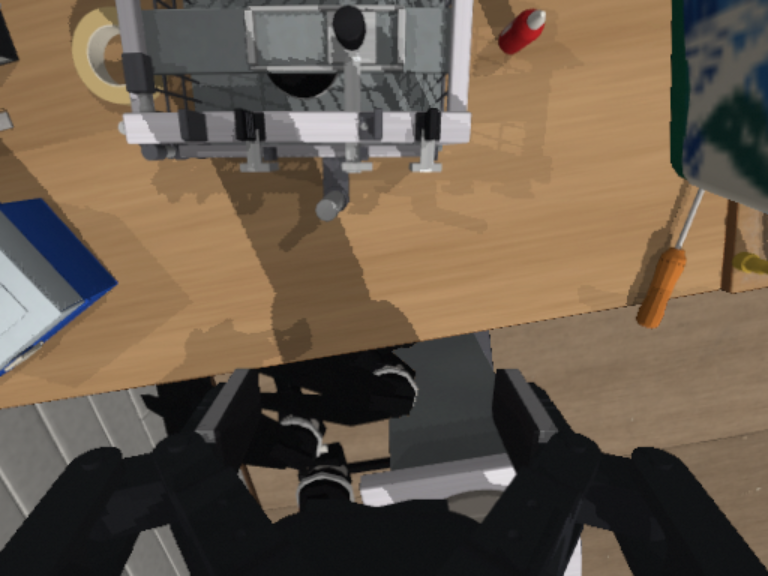

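The wrist view is well aligned with the cage. The knob is at (350,25), the black tabs at (247,125) and (428,125), and the post top at (328,209), all in the 1.5x picture. I'll zoom in to pick the edges.

```bash
python3 - <<'E'
from station import bot
import cv2
c=bot.read_camera("wrist")
cv2.imwrite("pics/w2.png",cv2.resize(c["img"][0:150,75:325,::-1],None,fx=3.2,fy=3.2,interpolation=cv2.INTER_CUBIC))
E
```

```text
(no output)
```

View pics/w2.png

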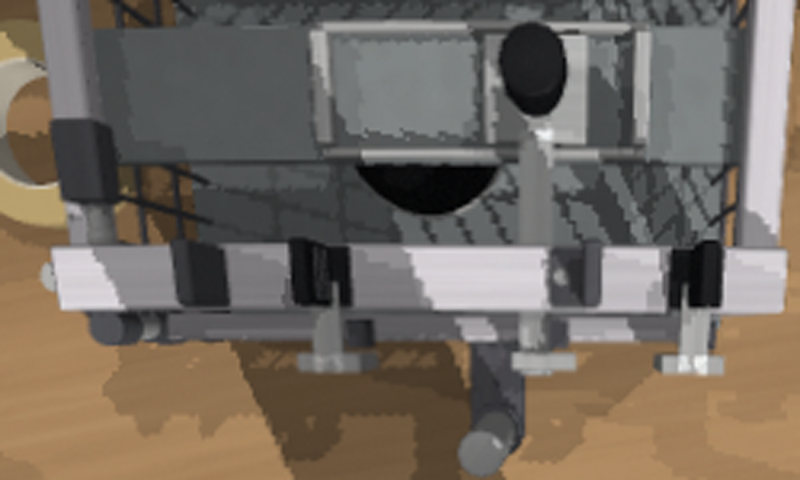

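```bash
python3 - <<'E'
from station import bot
from h import *
c=bot.read_camera("wrist")
ex=np.array([np.cos(-.19),np.sin(-.19)]);ey=np.array([-ex[1],ex[0]])
P={}
for n,x,y,z in [("knob",533,55,.16),("in",308,273,.174),("inF",173,273,.174),("out",721,273,.174),("outF",583,273,.174),("post",485,453,.176),("beamL",62,280,.14),("beamR",785,280,.14)]:
    p=onz(c,(75+(x-1.1)/3.2,(y-1.1)/3.2),z)[:2];P[n]=p;print(n,p.round(4),"cage-axes",(p@ex).round(4),(p@ey).round(4))
for a,b in [("out","in"),("outF","inF"),("beamR","beamL")]:
    d=P[b]-P[a];print(np.linalg.norm(d),np.arctan2(-d[0],d[1]))
E
```

```text
knob [0.6818 0.0486] cage-axes 0.6603 0.1765
in [0.6317 0.1298] cage-axes 0.5958 0.2468
inF [0.6398 0.1721] cage-axes 0.5958 0.2898
out [0.6082 0.0023] cage-axes 0.5968 0.1171
outF [0.6158 0.0448] cage-axes 0.5963 0.1603
post [0.5666 0.0864] cage-axes 0.5401 0.1918
beamL [0.6497 0.2261] cage-axes 0.5954 0.3447
beamR [ 0.6028 -0.0254] cage-axes 0.5967 0.0889
0.12973134679494547 -0.1819950412726116
0.12949691104610864 -0.18614247772850534
0.2558455473706495 -0.18473306820666166
```

>>> {"api": "jog_arm", "payload": {"deltas": [[0.033,-0.003,-0.01,0,0,0,0.6],[0.033,-0.003,-0.01,0,0,0,0.6],[0.033,-0.003,-0.01,0,0,0,0.6],[0.033,-0.003,-0.01,0,0,0,0.6],[0.031,-0.003,-0.01,0,0,0,0.6],[0,0,-0.03,0,0,0,0.6],[0,0,-0.03,0,0,0,0.6],[0,0,-0.03,0,0,0,0.6],[0,0,-0.03,0,0,0,0.6],[0,0,-0.016,0,0,0,0.6]]}}

```text
t: 3.3
eef_pos: [0.6791, 0.0451, 0.1539]
tool_rot: [0.001, 0.996, -0.094, -0.002]
contact_force: [-0.0, -0.2, -0.5]
gripper_width: 0.6
grasp_force: 0.0
```

>>> {"api": "jog_arm", "payload": {"deltas": [[0,0,0,0,0,0,0.6],[0,0,0,0,0,0,0],[0,0,0,0,0,0,0],[0,0,0,0,0,0,0],[0,0,0,0,0,0,0],[0,0,0,0,0,0,0],[0,0,0,0,0,0,0]], "newtons": 40}}

```text
t: 4.0
eef_pos: [0.6824, 0.0479, 0.1596]
tool_rot: [-0.0, 0.996, -0.093, 0.002]
contact_force: [-2.0, 1.4, 6.9]
gripper_width: 0.239
grasp_force: 39.4
```

>>> {"api": "jog_arm", "payload": {"deltas": [[0.001,0.005,0.001,0,0,0,0],[0.001,0.005,0,0,0,0,0],[0.001,0.005,0,0,0,0,0],[0.001,0.005,0,0,0,0,0],[0.001,0.005,0,0,0,0,0],[0.001,0.005,0,0,0,0,0],[0.001,0.005,0,0,0,0,0],[0.001,0.005,0,0,0,0,0],[0,0,0,0,0,0,0]]}}

```text
t: 4.9
eef_pos: [0.6902, 0.0889, 0.1595]
tool_rot: [-0.001, 0.996, -0.093, 0.001]
contact_force: [-0.3, 0.8, 4.3]
gripper_width: 0.233
grasp_force: 39.6
```

>>> {"api": "jog_arm", "payload": {"deltas": [[0,0.003,0,0,0,0,0],[0,0.003,0,0,0,0,0],[0,0.002,0,0,0,0,0],[0,0,0,0,0,0,0],[0,0,0,0,0,0,0]]}}

```text
t: 5.4
eef_pos: [0.6908, 0.0922, 0.1595]
tool_rot: [0.002, 0.996, -0.095, 0.001]
contact_force: [-0.5, -7.0, 6.5]
gripper_width: 0.242
grasp_force: 39.8
```

>>> {"api": "jog_arm", "payload": {"deltas": [[0.001,0.004,0,0,0,0,0],[0.001,0.004,0,0,0,0,0],[0,0,0,0,0,0,0],[0,0,0,0,0,0,0]]}}

```text
t: 5.8
eef_pos: [0.6911, 0.0928, 0.1594]
tool_rot: [0.007, 0.995, -0.097, -0.001]
contact_force: [-9.9, -20.6, 17.8]
gripper_width: 0.239
grasp_force: 41.2
```

>>> {"api": "jog_arm", "payload": {"deltas": [[0,-0.002,0,0,0,0,0.55],[0,-0.002,0,0,0,0,0.55],[0,-0.002,0,0,0,0,0.55],[0,0,0.01,0,0,0,0.55],[0,0,0.03,0,0,0,0.55],[0,0,0.03,0,0,0,0.55],[0,0,0,0,0,0,0.75],[0,0,0,0,0,0,0.75]]}}

```text
t: 6.6
eef_pos: [0.6917, 0.0983, 0.2296]
tool_rot: [-0.0, 0.996, -0.093, 0.001]
contact_force: [0.0, 0.1, -0.2]
gripper_width: 0.748
grasp_force: 0.0
```

```bash
python3 - <<'E'
from station import bot
import cv2
c=bot.read_camera("scene")
cv2.imwrite("pics/s2.png",cv2.resize(c["img"][135:255,190:340,::-1],None,fx=4,fy=4,interpolation=cv2.INTER_CUBIC))
E
```

```text
(no output)
```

View pics/s2.png

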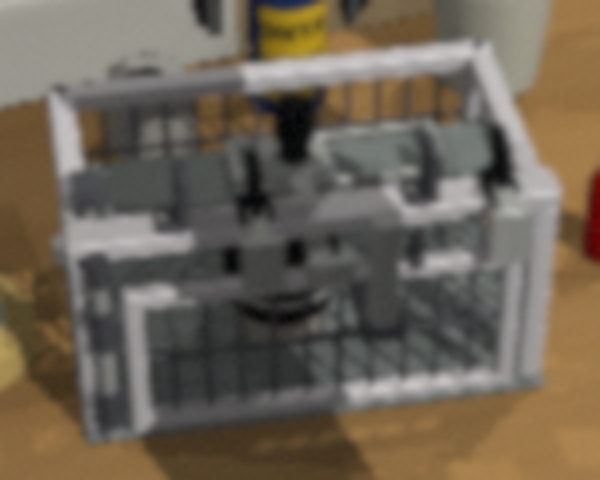

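>>> {"api": "jog_arm", "payload": {"deltas": [[-0.02,-0.017,0,0,0,0,1],[-0.02,-0.017,0,0,0,0,1],[-0.02,-0.017,0,0,0,0,1],[-0.0186,-0.0168,0,0,0,0,1],[0,0,-0.02,0,0,0,1],[0,0,-0.02,0,0,0,1],[0,0,-0.012,0,0,0,1],[0,0,-0.01,0,0,0,1],[0,0,0,0,0,0,1],[0,0,0,0,0,0,1]]}}

```text
t: 7.65
eef_pos: [0.6129, 0.03, 0.1664]
tool_rot: [-0.0, 0.996, -0.093, -0.0]
contact_force: [0.6, -0.4, -0.6]
gripper_width: 0.998
grasp_force: 0.0
```

>>> {"api": "jog_arm", "payload": {"deltas": [[0,0,0,0,0,0,0.5],[0,0,0,0,0,0,0.5],[0,0,0,0,0,0,0.4],[0,0,0,0,0,0,0],[0,0,0,0,0,0,0],[0,0,0,0,0,0,0],[0,0,0,0,0,0,0],[0,0,0,0,0,0,0]], "newtons": 40}}

```text
t: 8.45
eef_pos: [0.6138, 0.0325, 0.1678]
tool_rot: [-0.002, 0.996, -0.093, 0.001]
contact_force: [0.7, 5.8, 3.7]
gripper_width: 0.338
grasp_force: 43.8
```

>>> {"api": "jog_arm", "payload": {"deltas": [[0,0,0,0,0,0,1],[0,0,0,0,0,0,1],[0,0,0,0,0,0,1],[0,0,0,0,0,0,1],[0,0,0.02,0,0,0,1],[0,0,0.04,0,0,0,1],[0.005,0.03,0,0,0,0,1],[0.007,0.035,0,0,0,0,1],[0.007,0.035,0,0,0,0,1],[0.006,0.0297,0,0,0,0,1]]}}

```text
t: 9.45
eef_pos: [0.6378, 0.1611, 0.2264]
tool_rot: [-0.0, 0.996, -0.093, 0.0]
contact_force: [0.4, -0.1, 0.6]
gripper_width: 1.002
grasp_force: 0.0
```

>>> {"api": "jog_arm", "payload": {"deltas": [[0,0,0,0,0,0,1],[0,0,-0.025,0,0,0,1],[0,0,-0.025,0,0,0,1],[0,0,-0.01,0,0,0,1],[0,0,0,0,0,0,1]]}}

```text
t: 9.95
eef_pos: [0.6368, 0.1581, 0.1646]
tool_rot: [0.001, 0.996, -0.094, -0.002]
contact_force: [-0.2, -0.2, 0.2]
gripper_width: 0.999
grasp_force: 0.0
```

>>> {"api": "jog_arm", "payload": {"deltas": [[0,0,0,0,0,0,0.5],[0,0,0,0,0,0,0.5],[0,0,0,0,0,0,0.4],[0,0,0,0,0,0,0],[0,0,0,0,0,0,0],[0,0,0,0,0,0,0],[0,0,0,0,0,0,0],[0,0,0,0,0,0,0]], "newtons": 40}}

```text
t: 10.75
eef_pos: [0.6388, 0.1601, 0.1679]
tool_rot: [-0.001, 0.996, -0.093, 0.001]
contact_force: [1.9, 2.0, 6.9]
gripper_width: 0.34
grasp_force: 44.7
```

>>> {"api": "jog_arm", "payload": {"deltas": [[0,0,0,0,0,0,1],[0,0,0,0,0,0,1],[0,0,0,0,0,0,1],[0,0,0,0,0,0,1],[0,0,0.02,0,0,0,1],[0,0,0.04,0,0,0,1],[-0.024,-0.025,0,0,0,0,0.7],[-0.024,-0.025,0,0,0,0,0.7],[-0.0235,-0.024,0,0,0,0,0.7],[0,0,0,0,0,0,0.7]]}}

```text
t: 11.75
eef_pos: [0.5637, 0.081, 0.2258]
tool_rot: [0.002, 0.995, -0.095, -0.001]
contact_force: [0.4, -0.4, -0.0]
gripper_width: 0.706
grasp_force: 0.0
```

>>> {"api": "jog_arm", "payload": {"deltas": [[0,0,-0.025,0,0,0,0.7],[0,0,-0.025,0,0,0,0.7],[0,0,-0.012,0,0,0,0.7],[0,0,0,0,0,0,0.4],[0,0,0,0,0,0,0],[0,0,0,0,0,0,0],[0,0,0,0,0,0,0],[0,0,0,0,0,0,0],[0,0,0,0,0,0,0]], "newtons": 60}}

```text
t: 12.65
eef_pos: [0.568, 0.0896, 0.1659]
tool_rot: [-0.003, 0.996, -0.092, 0.002]
contact_force: [3.6, 9.3, -5.3]
gripper_width: 0.167
grasp_force: 58.4
```

```bash
python3 - <<'E'
import numpy as np
h=np.array([.6332,.2194]);p=np.array([.5675,.0895]);v=p-h
t=np.arange(0,1.41,.1);P=h+np.c_[v[0]*np.cos(t)+v[1]*np.sin(t),-v[0]*np.sin(t)+v[1]*np.cos(t)]
P=P.round(4);print(np.c_[t[1:],np.diff(P,axis=0).round(4),P[1:]])
E
```

```text
[[ 1.000e-01 -1.260e-02  7.200e-03  5.549e-01  9.670e-02]
 [ 2.000e-01 -1.190e-02  8.400e-03  5.430e-01  1.051e-01]
 [ 3.000e-01 -1.100e-02  9.600e-03  5.320e-01  1.147e-01]
 [ 4.000e-01 -9.900e-03  1.060e-02  5.221e-01  1.253e-01]
 [ 5.000e-01 -8.800e-03  1.160e-02  5.133e-01  1.369e-01]
 [ 6.000e-01 -7.700e-03  1.240e-02  5.056e-01  1.493e-01]
 [ 7.000e-01 -6.300e-03  1.310e-02  4.993e-01  1.624e-01]
 [ 8.000e-01 -5.100e-03  1.360e-02  4.942e-01  1.760e-01]
 [ 9.000e-01 -3.600e-03  1.410e-02  4.906e-01  1.901e-01]
 [ 1.000e+00 -2.200e-03  1.440e-02  4.884e-01  2.045e-01]
 [ 1.100e+00 -8.000e-04  1.450e-02  4.876e-01  2.190e-01]
 [ 1.200e+00  7.000e-04  1.460e-02  4.883e-01  2.336e-01]
 [ 1.300e+00  2.200e-03  1.440e-02  4.905e-01  2.480e-01]
 [ 1.400e+00  3.500e-03  1.410e-02  4.940e-01  2.621e-01]]
```

>>> {"api": "jog_arm", "payload": {"deltas": [[-0.006,0.0035,0,0,0,0,0],[-0.0066,0.0037,0,0,0,0,0],[-0.006,0.004,0,0,0,0,0],[-0.006,0.0044,0,0,0,0,0],[0,0,0,0,0,0,0],[0,0,0,0,0,0,0]]}}

```text
t: 13.25
eef_pos: [0.5438, 0.1041, 0.166]
tool_rot: [-0.003, 0.996, -0.092, 0.003]
contact_force: [4.6, 6.9, -5.4]
gripper_width: 0.167
grasp_force: 58.9
```

Moving freely and following the arc.

>>> {"api": "jog_arm", "payload": {"deltas": [[-0.011,0.0096,0,0,0,0,0],[-0.0099,0.0106,0,0,0,0,0],[-0.0088,0.0116,0,0,0,0,0],[-0.0077,0.0124,0,0,0,0,0],[-0.0063,0.0131,0,0,0,0,0],[0,0,0,0,0,0,0]]}}

```text
t: 13.85
eef_pos: [0.4958, 0.1595, 0.1657]
tool_rot: [0.001, 0.996, -0.092, -0.001]
contact_force: [-6.5, -3.1, 10.7]
gripper_width: 0.168
grasp_force: 61.3
```

>>> {"api": "jog_arm", "payload": {"deltas": [[-0.0051,0.0136,0,0,0,0,0],[-0.0036,0.0141,0,0,0,0,0],[-0.0022,0.0144,0,0,0,0,0],[-0.0008,0.0145,0,0,0,0,0],[0,0,0,0,0,0,0],[0,0,0,0,0,0,0]]}}

```text
t: 14.45
eef_pos: [0.4822, 0.2169, 0.1652]
tool_rot: [0.001, 0.996, -0.091, -0.002]
contact_force: [-12.7, 0.0, 14.6]
gripper_width: 0.166
grasp_force: 62.6
```

>>> {"api": "jog_arm", "payload": {"deltas": [[-0.003,0.0146,0,0,0,0,0],[0.0,0.0144,0,0,0,0,0],[0.001,0.008,0,0,0,0,0],[0,0,0,0,0,0,0],[0,0,0,0,0,0,0],[0,0,0,0,0,0,0]]}}

```text
t: 15.05
eef_pos: [0.4837, 0.252, 0.1652]
tool_rot: [0.0, 0.996, -0.093, -0.0]
contact_force: [-2.5, -2.0, 9.7]
gripper_width: 0.163
grasp_force: 62.0
```

```bash
python3 - <<'E'
from station import bot
import cv2,numpy as np
o=bot.get_obs();print(o["contact_force"],o["eef_pos"])
a=bot.read_camera("top")["img"][135:265,175:325,::-1];b=bot.read_camera("scene")["img"][135:265,175:325,::-1]
cv2.imwrite("pics/f.png",cv2.resize(np.hstack([a,b]),None,fx=2.6,fy=2.6,interpolation=cv2.INTER_CUBIC))
E
```

```text
[-2.52333335 -2.00492976  9.74205943] [0.48370824 0.25202879 0.1651762 ]
```

View pics/f.png

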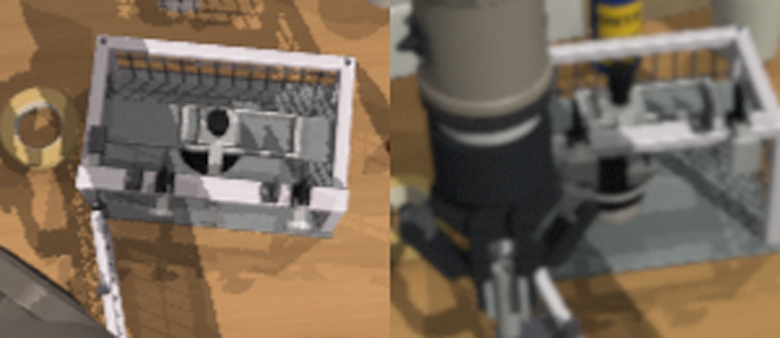

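The gate is about 75° open, with the post gripped. In the picture, both black tabs are drawn in, the knob is at the hinge-side end, and the motor and other things are undisturbed. I'll swing the gate a little wider for margin.

>>> {"api": "jog_arm", "payload": {"deltas": [[0.001,0.005,0,0,0,0,0],[0.002,0.005,0,0,0,0,0],[0,0,0,0,0,0,0],[0,0,0,0,0,0,0],[0,0,0,0,0,0,0]]}}

```text
t: 15.65
eef_pos: [0.487, 0.2624, 0.1652]
tool_rot: [-0.0, 0.996, -0.093, 0.0]
contact_force: [-1.9, -1.1, 6.9]
gripper_width: 0.171
grasp_force: 61.8
```

```bash
python3 -c "
from station import bot
print(bot.hand_in())"
```

```text
the job is handed in; nothing more can be done
None
```

The job is handed in at about 15.7 s: the lock knob is at its hinge-side stop, the outer then the inner catch are fully squeezed, and the gripper is still holding the gate by its post at roughly 80° open (estimated from the arm's position).

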